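# Seat a wheel-alignment laser head on its zeroing base

## Task

First lift the grey cover off the zeroing base by its knob and set it down flat on the open table. Then draw the laser head out from under the low shelf by its front fin, feet sliding on the table, until all of it is clear of the shelf, and let go: the fin is only for sliding, never lift the head by it. Finally take the head again by its square black body and lower it gently onto the base, fin at the cone seat's end, so that the three ball feet are fully home in cone, groove and flat; leave the cover on the table and don't disturb the jar, wrench and torch.

Things in the scene. Friction and masses are not known exactly. Their poses are not given: they have to be found in the camera images.
- base: fixed dark steel plate 165 (x) x 150 (y) x 18 mm on the table with three bright steel seats on it, rising to 34 mm above the table; covered at first. Origin: centre of the underside, z up. With the head home, its axes are parallel to the base's and its body's centre is over this origin, 79 mm above the table (23 mm higher than when it stands on the table)
- seat_cone (a point): where a ball's centre is when home in the eight-sided conical cup (41 mm wide outside, 45 degree walls, draws a ball in from up to 8 mm off): on the base at (-50, 0) mm, 35 mm above the table; axes as the base
- seat_groove (a point): where a ball's centre is when home in the V-groove (block 40 mm long pointing at the cup, 45 degree walls): on the base at (42, 42) mm, 35 mm above the table
- seat_flat (a point): where a ball's centre is when home on the flat disc (34 mm across, 5 mm high): on the base at (42, -42) mm, 35 mm above the table
- cover_knob (a point): centre of the square black knob (34 x 34 mm, 42 mm tall) on the middle of the cover: an upside-down grey plastic tray 158 (x) x 144 (y) mm, 28 mm tall below the knob, standing loosely on the base plate; about 0.25 kg. The table between base and shelf is open. This point is 49 mm above the cover's lower rim (67 mm above the table at first). Axes as the cover, z up
- head_body (a point): centre of the square black body, 36 x 36 x 57 mm, upright on the laser head's plate (aluminium, 125 (x) x 118 (y) x 10 mm, on three steel balls, slippery like the seats; about 0.6 kg). On the table: this point 56 mm up, plate top 28, body top 85. Axes as the head: z up, fin at -x, body's sides along x and y. At first under the shelf, only fin and plate front outside
- fin: centre of the upright aluminium fin, 48 (x) x 12 (y) x 40 mm, rigid with the head, sticking out of the middle of its front edge; 86 mm ahead (-x) of and 18 mm lower than head_body, 38 mm above the table, lower edge 18 mm. Pinch it across y; 50 mm or more in front of the shelf. Axes as the head
- foot_a (a point): centre of the front ball foot (24 mm across), at (-50, 0) mm on the head, 44 mm below head_body; belongs in the cone
- foot_b (a point): centre of the rear left ball foot, at (42, 42) mm on the head; belongs in the groove
- foot_c (a point): centre of the rear right ball foot, at (42, -42) mm on the head; belongs on the flat
- shelf: fixed low plywood shelf, open at the front (-x): board 170 (x) x 220 (y) mm, underside 115 and top 130 mm above the table, on two side walls 190 mm apart inside; a cardboard box 45 mm tall on its rear. Origin: on the table under the middle of the board's front edge; x points inwards, z up. The head is clear when head_body is 70 mm or more in front (x below -0.07)
- jar: glass jar 66 mm across and 90 mm tall, loose bystander; origin at the centre of its underside
- wrench: steel wrench about 150 mm long lying along its x, loose bystander; origin about its middle, on the table
- torch: aluminium torch 135 mm long, 40 mm across, lying along its x, loose bystander; origin about its middle, on the table

How it is judged (in metres and radians):
On the way, in this order (a step that is already met when the one before it is completed fails the run):
1. the cover stands flat on the table, off the base, let go (height (world z) of cover_knob below 0.056 m and angle between cover_knob's own z axis and vertical below 0.06 rad and horizontal distance between cover_knob and base above 0.12 m and contact force between the fingers and cover below 0.1 N), for 0.2 s.
2. the head stands on the table wholly clear of the shelf, let go (x of head_body in the frame of shelf below -0.07 m and height (world z) of head_body below 0.062 m and angle between head_body's own z axis and vertical below 0.06 rad and contact force between the fingers and head below 0.1 N), for 0.2 s.
At the end, for the whole second after the job is handed in: each ball foot is within 3 mm of its home in the cone, groove and flat; the head is at rest; the cover stands flat on the table (knob centre below 56 mm, tilt under 0.06 rad), its knob more than 120 mm from the base's centre; cover and head are let go (all of step 1 and distance between foot_a and seat_cone below 0.003 m and distance between foot_b and seat_groove below 0.003 m and distance between foot_c and seat_flat below 0.003 m and linear speed of head below 0.02 m/s); the robot touches nothing.
It fails at once if the head is lifted by its fin (more than about 29 mm) (contact force between the fingers and fin above 1 N and height (world z) of head_body above 0.085 m).
It fails at once if the head is dropped (faster than 0.35 m/s while not held) (contact force between the fingers and head below 0.1 N and linear speed of head above 0.35 m/s).
It fails at once if the head is tipped by more than 0.4 rad (angle between head_body's own z axis and vertical above 0.4 rad).
It fails at once if the jar, wrench or torch is moved by more than 20 mm (distance of any of jar, wrench, torch from where it was at the start of the episode above 0.02 m).
It also fails if it takes over 67 s, if anything falls off the work surface, if the arm or the gripper's body presses on something with over 40 N, if the wrist force passes 120 N, or if a joint passes its speed limit or range.

## Robot

A 6-joint arm with a two-finger parallel gripper is mounted at the origin on the work surface. World frame = base frame: x ahead of the robot, y to its left, z up, the work surface at z = 0. Lengths are in m, angles in degrees, forces in N, time in s.
With the tool pointing down it reaches from about 0.4 to 0.825 m from the base axis. Payload 7 kg.
Tool frame: the origin (TCP) lies on the front face of the gripper's body, between the roots of the fingers; the fingertips stand 66 mm ahead of it and the grasp point (between the pads) lies 47 mm ahead of it; z points along the fingers, y is the line along which they close (so a half turn about z gives the same grasp; the last joint's range is limited). The gripper opens to 88 mm and grips with 3 to 60 N. Pads are 19 mm wide; open, the fingers measure 130 mm over their backs; the gripper's body (78 mm by 193 mm) begins 47 mm behind the grasp point.
Start: joints at [-58.321, 20.546, 0.682, 0, -70.136, -16.507], TCP at [0.177, -0.651, 0.292] pointing down, gripper open.
Joint ranges: [-176.03, 176.03], [-82.01, 121.73], [-58.28, 71.71], [-173.87, 95.51], [-174.79, -0.11], [-173.66, 173.66]. Speed limits (degrees/s): [136.94, 136.94, 172.46, 180, 180, 180].

## Interface

Orientations are given as [roll, pitch, yaw] about the fixed x, y, z axes, in that order (R = Rz(yaw) Ry(pitch) Rx(roll)).
In Python, from plant import ctrl gives the robot as it stands.
- The arm moves only by the tool send_rows, never from a script. Its argument "deltas" is a list of rows, each a list of 2 entries, a list of its own where there are three numbers: the shift along the tool's x, y, z each as a share of 800 mm, from -1 to 1, then the turn about the tool's z as a share of 90 degrees, from -1 to 1. A call has exactly 5 rows; each row is the pose to reach, as a shift and turn from the pose commanded when the call began, along the tool's axes at that moment; what a row does not reach only later rows make up. A row lasts 1/12 s, in which the tool goes at most 41.7 mm and 7.16 degrees, less where a joint would pass 70% of its speed; a pose out of reach is approached as far as the arm can. A call with a number of a shift or a turn outside -1 to 1 is refused whole. A call with a gripper value outside its range is refused whole. "gripper" is the opening, from 0 (shut) to 1 (fully open), set as the call begins (left out, the last holds). The fingers move at their own pace and stop on an object; the grip force is fixed at half the most. Time passes only in rows, so rows that repeat a pose let the fingers close, or fill a call up. It gives the time, the measured TCP pose, the force, the opening and the grip force at its end, in the units of the state.
- ctrl.get_obs(): the state, without advancing time (a new reading comes with each control period).
- ctrl.snapshot(name): name is "scene" or "top"; returns a dict with "color" (384x512x3 uint8, red, green, blue), "vertical_fov" (degrees; the focal length in pixels is half the picture's height over the tangent of half this angle, whatever the lens; pixels are square), "cx", "cy" (the principal point, pixels), "rvec" (rotation vector, rad) and "tvec" (3), from world to camera coordinates, as OpenCV has them. Camera axes: x right, y down, z forward; pixel columns grow to the right and rows downward; lengths in m; the calibration is good to about 2 mm. A picture is of the moment at which its call begins. There is no depth.
- ctrl.close_job(): hands the job in; it is judged then, once.
Trained networks look in a picture, given as the dict that the camera call returned (one of the last four; its "shot" number tells which), for a name from the list of things; names that differ only in an ending like _2 or _b are one class to them, and where a whole thing is asked for, a point or a joint stands for the part that bears it (a point fixed in the world has none). Each returns a list of dicts, best first, with "conf" (0 to 1); they miss things now and then, are a little off and sometimes report something else, mostly with a low value. They report only what shows in the picture. A call takes as long as a camera call.
- ctrl.boxes_of(picture, thing): "xy" ([column, row] as shares, 0 to 1, of the picture: columns of its width, rows of its height, amid what is visible of it).
- ctrl.cut_out(picture, thing): "pixels" (384x512 bool, what is visible of it) and "xy" ([column, row] as shares, 0 to 1, of the picture: columns of its width, rows of its height, amid what is visible of it).
The state is a dict: "clock": time; "joint_pos": joint angles; "qvel": joint speeds; "tau": joint torques, N m; "tool_pos": TCP position; "orientation": TCP orientation; "force": force on the tool from outside, world axes, zero at the start; "moment": the same for the moment, N m; "opening": finger opening in m; "gripper_force": force on a finger pad.
Only numpy, scipy, OpenCV 4.12 (cv2) and the standard library are available. Lean on these libraries where they do the work, as an engineer would, in place of code of your own. Each camera call takes 0.05 s, during which the arm holds its last target. There are 200 camera calls.

## Working session

There is one attempt and no reset: what is moved stays moved. The work goes in short steps, Python scripts to look and compute and a tool call to move; the robot and the scene stay as the last step left them, time stands still between calls to the robot, and variables do not carry over. Pictures are saved under pics/ and viewed, at most 10 in all, crops included, and the job is handed in when it is done.

Besides the shell and the picture viewer there is one more tool, called after "Emit:" as name(argument=value, ...), one argument or row to a line, values as JSON. send_rows: Moves the arm, as the interface text tells. Shift numbers are shares of 800 mm and turn numbers shares of 90 degrees, none past 1 either way. Its arguments: {"type":"object","properties":{"deltas":{"type":"array","items":{"type":"array"}},"gripper":{"type":"number"}},"required":["deltas"]}

```bash
ls; mkdir -p pics
cat > h.py <<'E'
import numpy as np, cv2, json
from plant import ctrl
def snap(n):
    p=ctrl.snapshot(n); return p
def save(p,f,crop=None,s=1):
    im=cv2.cvtColor(p["color"],cv2.COLOR_RGB2BGR)
    if crop: im=im[crop[1]:crop[3],crop[0]:crop[2]]
    if s!=1: im=cv2.resize(im,None,fx=s,fy=s,interpolation=cv2.INTER_CUBIC)
    cv2.imwrite("pics/"+f,im)
def cam(p):
    h=p["color"].shape[0]; f=h/2/np.tan(np.radians(p["vertical_fov"])/2)
    R=cv2.Rodrigues(np.array(p["rvec"],float))[0]; t=np.array(p["tvec"],float).ravel()
    return f,R,t
def back(p,uv,z):
    f,R,t=cam(p); u,v=uv
    d=R.T@np.array([(u-p["cx"])/f,(v-p["cy"])/f,1.]); c=-R.T@t
    return c+d*(z-c[2])/d[2]
def proj(p,X):
    f,R,t=cam(p); q=R@np.array(X,float)+t
    return np.array([p["cx"]+f*q[0]/q[2],p["cy"]+f*q[1]/q[2]])
def px(d): return np.array(d["xy"])*[512,384]
E
cat > a.py <<'E'
from h import *
np.set_printoptions(precision=4,suppress=True)
print({k:np.round(v,4) for k,v in ctrl.get_obs().items()})
Z=dict(base=.01,cover_knob=.067,head_body=.056,fin=.038,shelf=.13,jar=.045,wrench=.005,torch=.02)
for n in("top","scene"):
    p=snap(n); save(p,n+"0.png",s=1.5)
    print(n,"cam",-cam(p)[1].T@cam(p)[2],"f",cam(p)[0],{k:p[k] for k in p if k not in("color",)})
    for k,z in Z.items():
        for d in ctrl.cut_out(p,k)[:2]:
            m=d["pixels"].astype(np.uint8); r=cv2.minAreaRect(cv2.findNonZero(m)) if m.any() else None
            print(k,round(d["conf"],2),px(d).round(1),back(p,px(d),z).round(4),m.sum(),r)
E
python3 a.py
```

```text
pics
{'clock': np.float64(0.0), 'joint_pos': array([-58.3234,  20.5919,   0.6324,  -0.019 , -70.1364, -16.5067]), 'qvel': array([ 0.1002,  0.0068,  0.078 , -0.1277, -0.0803,  0.0465]), 'tau': array([ -0.0004, -58.2709,  29.3055,   6.9974,   0.007 ,  -0.0002]), 'tool_pos': array([ 0.1765, -0.6511,  0.2912]), 'orientation': array([ 179.903 ,   -0.0102, -164.8365]), 'force': array([-0.1118,  0.2097, -0.0787]), 'moment': array([ 0.0158, -0.0251, -0.0115]), 'gripper_force': np.float64(0.0), 'opening': np.float64(0.0878)}
top cam [ 0.4457 -0.0025  1.3394] f 500.1223055696163 {'vertical_fov': 42.004200402873714, 'cx': 252.93891957124586, 'cy': 196.90754406551264, 'rvec': array([ 2.1859, -2.1289,  0.1253]), 'tvec': array([-0.011 ,  0.6027,  1.2764]), 'shot': 1}
base 0.74 [347.4 256.1] [ 0.4553 -0.2483  0.01  ] 248 ((357.5427551269531, 250.00367736816406), (83.73759460449219, 41.80806350708008), 49.9271125793457)
cover_knob 0.91 [374.1 237.9] [ 0.5025 -0.3053  0.067 ] 3599 ((375.4896545410156, 236.17588806152344), (59.60285186767578, 62.18661880493164), 3.3664605617523193)
head_body 0.74 [153
[... 2014 characters left out ...]
47.7 182.9] [0.7164 0.2461 0.13  ] 5767 ((351.0782775878906, 184.24725341796875), (75.46708679199219, 101.30350494384766), 55.080596923828125)
shelf 0.23 [140.1 251.7] [ 0.6547 -0.3135  0.13  ] 206 ((136.637939453125, 254.8448486328125), (4.270992755889893, 57.00846862792969), 68.19859313964844)
jar 0.91 [271.2 244.6] [0.7449 0.0018 0.045 ] 744 ((269.5, 245.0), (34.0, 25.0), 90.0)
wrench 0.65 [208.  174.6] [ 0.4272 -0.0371  0.005 ] 344 ((205.2000274658203, 175.90000915527344), (10.733125686645508, 56.796119689941406), 63.43495178222656)
torch 0.72 [231.4 291.1] [ 0.8037 -0.1456  0.02  ] 732 ((230.9320068359375, 291.35552978515625), (15.594816207885742, 55.140716552734375), 64.79887390136719)
```

View pics/top0.png

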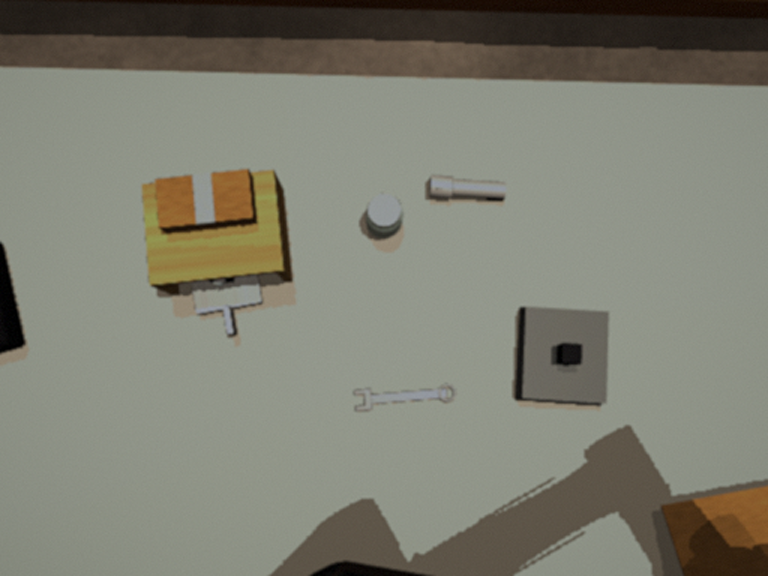

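View pics/scene0.png

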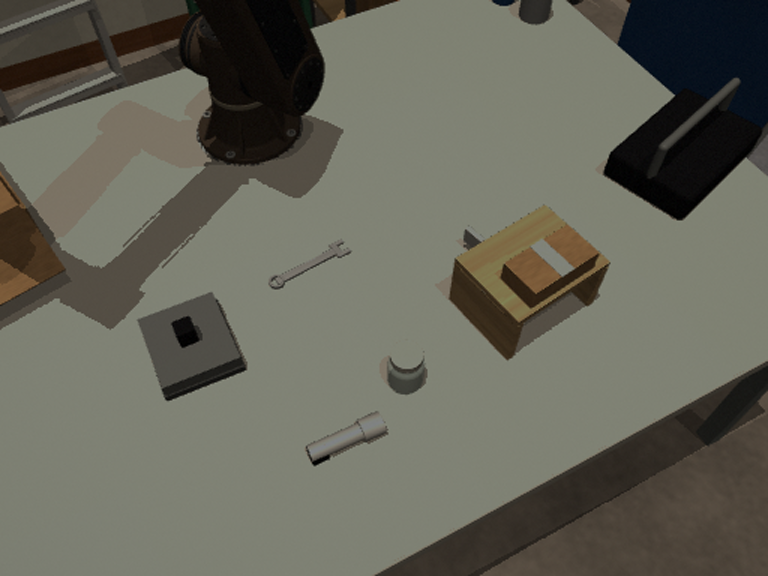

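The top view shows the cover knob near (379,236), the fin near (153,213) with the plate front at about row 197, the wrench at (269,264), the jar at (257,143) and the torch at (311,125). In the scene view only the fin shows left of the shelf, and the table between base and shelf is open.

```bash
cat > b.py <<'E'
from h import *
np.set_printoptions(precision=4,suppress=True)
p=snap("top")
def edge(pts): 
    return 
def rect(m,z,name):
    c=max(cv2.findContours(m.astype(np.uint8),0,1)[0],key=cv2.contourArea)[:,0,:]
    w=np.array([back(p,q,z)[:2] for q in c.astype(float)])*1000
    print(name,m.sum(),cv2.minAreaRect(w.astype(np.float32)))
g=p["color"].astype(int).sum(2)
for s in (p,):
    m=ctrl.cut_out(p,"cover_knob")[0]["pixels"]
    sub=np.zeros_like(m); sub[226:248,366:394]=1
    k=(g<120)&sub
    rect(k,.088,"knob@top")
    rect(m&(g>=120),.046,"cover@top")
    for n,z in(("fin",.058),("head_body",.028),("shelf",.13)):
        for d in ctrl.cut_out(p,n)[:1]: rect(d["pixels"],z,n)
cr=(95,170,205,235)
save(p,"fin1.png",cr,7)
E
python3 b.py
```

```text
knob@top 223 ((506.5137939453125, -310.0010070800781), (39.94091796875, 35.082237243652344), 89.91478729248047)
cover@top 3202 ((509.0264892578125, -315.59814453125), (144.23268127441406, 159.89292907714844), 88.66506958007812)
fin 141 ((551.7207641601562, 262.18853759765625), (48.58507537841797, 20.7022705078125), 9.147945404052734)
head_body 974 ((580.7846069335938, 273.7040710449219), (97.63069152832031, 120.2126693725586), 7.5828166007995605)
shelf 6742 ((694.7745361328125, 276.7359924316406), (196.20010375976562, 235.55751037597656), 7.738297939300537)
```

View pics/fin1.png

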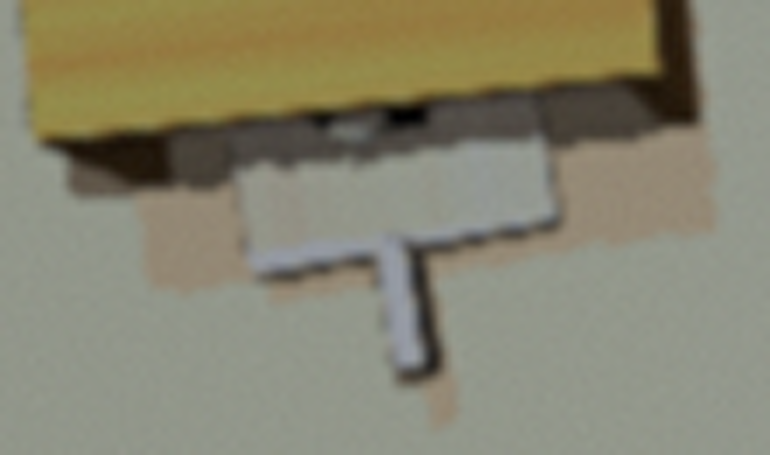

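Emit:
send_rows(
  deltas=[
    [[-0.043, 0.025, 0], 0.06],
    [[-0.086, 0.051, 0], 0.12],
    [[-0.129, 0.076, 0], 0.183],
    [[-0.173, 0.101, 0], 0.183],
    [[-0.216, 0.127, 0], 0.183],
  ],
  gripper=1,
)

```text
clock: 1.57
tool_pos: [0.3178, -0.5069, 0.2923]
orientation: [-180.0, 0.0, 178.6]
force: [1.0, -0.5, 0.8]
opening: 0.0876
gripper_force: 0.0
```

Emit:
send_rows(
  deltas=[
    [[-0.035, 0.037, 0], 0],
    [[-0.07, 0.074, 0], 0],
    [[-0.1, 0.112, 0], 0],
    [[-0.135, 0.149, 0], 0],
    [[-0.17, 0.186, 0], 0],
  ],
)

```text
clock: 1.98
tool_pos: [0.4571, -0.3608, 0.2926]
orientation: [-180.0, 0.0, 178.7]
force: [0.5, -1.6, 0.1]
opening: 0.0874
gripper_force: 0.0
```

Emit:
send_rows(
  deltas=[
    [[-0.03, 0.03, 0.02], 0],
    [[-0.0625, 0.0625, 0.05], 0],
    [[-0.0625, 0.0625, 0.08], 0],
    [[-0.0625, 0.0625, 0.1], 0],
    [[-0.0625, 0.0625, 0.1], 0],
  ],
)

```text
clock: 2.4
tool_pos: [0.5061, -0.3121, 0.2083]
orientation: [179.9, -0.3, 178.8]
force: [-0.7, 0.3, -1.6]
opening: 0.0878
gripper_force: 0.0
```

Emit:
send_rows(
  deltas=[
    [[0, 0, 0.03], 0],
    [[0, 0, 0.06], 0],
    [[0, 0, 0.09], 0],
    [[0, 0, 0.112], 0],
    [[0, 0, 0.112], 0],
  ],
)

```text
clock: 2.82
tool_pos: [0.5056, -0.3136, 0.1201]
orientation: [179.9, -0.3, 178.6]
force: [0.1, 0.3, -0.4]
opening: 0.0877
gripper_force: 0.0
```

Emit:
send_rows(
  deltas=[
    [[0, 0, 0], 0],
    [[0, 0, 0], 0],
    [[0, 0, 0], 0],
    [[0, 0, 0], 0],
    [[0, 0, 0], 0],
  ],
  gripper=0,
)

```text
clock: 3.23
tool_pos: [0.5078, -0.3138, 0.1238]
orientation: [-180.0, 0.1, 178.7]
force: [-0.1, -0.2, -1.0]
opening: 0.0595
gripper_force: 0.0
```

Emit:
send_rows(
  deltas=[
    [[0, 0, 0], 0],
    [[0, 0, 0], 0],
    [[0, 0, -0.01], 0],
    [[0, 0, -0.03], 0],
    [[0, 0, -0.06], 0],
  ],
)

```text
clock: 3.65
tool_pos: [0.5058, -0.3131, 0.1692]
orientation: [179.9, -0.3, 178.7]
force: [-0.4, 0.5, -2.1]
opening: 0.0336
gripper_force: 30.0
```

Run:
```python
from h import *
p=snap("scene"); save(p,"cov.png",(60,120,220,300),3.3)
o=ctrl.get_obs(); print(o["tool_pos"],o["force"],o["opening"],o["clock"])
print(proj(p,o["tool_pos"]),proj(p,o["tool_pos"]-[0,0,.066]))
p=snap("top"); 
for k in("cover_knob","base"):
    for d in ctrl.cut_out(p,k)[:1]: print(k,d["conf"],px(d),d["pixels"].sum())
```

```text
[ 0.50836289 -0.3142581   0.17553829] [ 2.61562506 -0.90293416  2.35868011] 0.033667957696968794 3.7
[115.56279927 196.98735466] [121.45060394 211.51262962]
cover_knob 0.65 [377.1904 259.2   ] 779
base 0.63 [390.8096 267.9936] 60
```

View pics/cov.png

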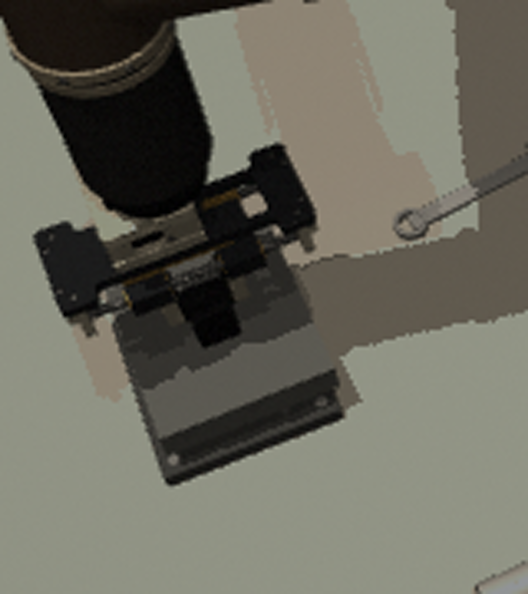

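The cover hangs level in the gripper, and the base plate shows beneath its rim. I'll raise it and carry it to the open table.

Emit:
send_rows(
  deltas=[
    [[0, 0, -0.02], 0],
    [[0, 0, -0.04], 0],
    [[0, 0, -0.06], 0],
    [[0, 0, -0.08], 0],
    [[0, 0.005, -0.08], 0],
  ],
)

```text
clock: 4.27
tool_pos: [0.5081, -0.3103, 0.2366]
orientation: [-179.9, 0.1, 178.7]
force: [1.0, 0.2, -2.0]
opening: 0.0338
gripper_force: 30.0
```

Emit:
send_rows(
  deltas=[
    [[-0.005, 0.02, 0], 0],
    [[-0.015, 0.055, 0], 0],
    [[-0.025, 0.095, 0], 0],
    [[-0.035, 0.135, 0], 0],
    [[-0.045, 0.175, 0], 0],
  ],
)

```text
clock: 4.68
tool_pos: [0.5457, -0.1688, 0.2326]
orientation: [180.0, -0.2, 178.6]
force: [0.5, -1.0, -3.5]
opening: 0.0337
gripper_force: 30.0
```

Emit:
send_rows(
  deltas=[
    [[-0.01, 0.04, 0], 0],
    [[-0.02, 0.08, 0.01], 0],
    [[-0.03, 0.12, 0.03], 0],
    [[-0.038, 0.14, 0.05], 0],
    [[-0.038, 0.14, 0.075], 0],
  ],
)

```text
clock: 5.1
tool_pos: [0.5803, -0.0557, 0.1731]
orientation: [180.0, 0.0, 178.9]
force: [0.1, -0.1, -2.4]
opening: 0.0336
gripper_force: 30.0
```

Emit:
send_rows(
  deltas=[
    [[0, 0, 0.01], 0],
    [[0, 0, 0.022], 0],
    [[0, 0, 0.034], 0],
    [[0, 0, 0.042], 0],
    [[0, 0, 0.046], 0],
  ],
)

```text
clock: 5.52
tool_pos: [0.579, -0.0599, 0.1368]
orientation: [-180.0, -0.1, 178.6]
force: [0.8, -0.2, -3.2]
opening: 0.0336
gripper_force: 30.0
```

Emit:
send_rows(
  deltas=[
    [[0, 0, 0.003], 0],
    [[0, 0, 0.006], 0],
    [[0, 0, 0.009], 0],
    [[0, 0, 0.012], 0],
    [[0, 0, 0.012], 0],
  ],
)

```text
clock: 5.93
tool_pos: [0.5794, -0.0593, 0.128]
orientation: [180.0, -0.0, 178.7]
force: [1.2, 0.9, -3.2]
opening: 0.0337
gripper_force: 30.0
```

Emit:
send_rows(
  deltas=[
    [[0, 0, 0.003], 0],
    [[0, 0, 0.006], 0],
    [[0, 0, 0.009], 0],
    [[0, 0, 0.009], 0],
    [[0, 0, 0.009], 0],
  ],
)

```text
clock: 6.35
tool_pos: [0.5804, -0.0591, 0.1248]
orientation: [-180.0, 0.2, 178.8]
force: [-10.0, 2.4, 28.2]
opening: 0.0337
gripper_force: 30.0
```

Emit:
send_rows(
  deltas=[
    [[0, 0, 0.003], 0],
    [[0, 0, 0.005], 0],
    [[0, 0, 0.007], 0],
    [[0, 0, 0.007], 0],
    [[0, 0, 0.007], 0],
  ],
)

```text
clock: 6.77
tool_pos: [0.5826, -0.0592, 0.1212]
orientation: [-180.0, 0.5, 178.9]
force: [-8.8, 1.3, 37.2]
opening: 0.0336
gripper_force: 30.0
```

Emit:
send_rows(
  deltas=[
    [[0, 0, -0.005], 0],
    [[0, 0, -0.008], 0],
    [[0, 0, -0.008], 0],
    [[0, 0, -0.008], 0],
    [[0, 0, -0.008], 0],
  ],
)

```text
clock: 7.18
tool_pos: [0.5793, -0.0592, 0.1214]
orientation: [-180.0, -0.0, 178.7]
force: [-2.4, 1.5, 2.5]
opening: 0.0337
gripper_force: 30.0
```

Emit:
send_rows(
  deltas=[
    [[0, 0, 0], 0],
    [[0, 0, 0], 0],
    [[0, 0, 0], 0],
    [[0, 0, 0], 0],
    [[0, 0, 0], 0],
  ],
  gripper=1,
)

```text
clock: 7.6
tool_pos: [0.5795, -0.0592, 0.1217]
orientation: [-180.0, -0.0, 178.7]
force: [-0.4, -0.2, 0.7]
opening: 0.0613
gripper_force: 0.0
```

Emit:
send_rows(
  deltas=[
    [[0, 0, -0.01], 0],
    [[0, 0, -0.04], 0],
    [[0, 0, -0.08], 0],
    [[0, 0, -0.12], 0],
    [[0, 0, -0.15], 0],
  ],
)

```text
clock: 8.02
tool_pos: [0.58, -0.0593, 0.2452]
orientation: [-180.0, 0.1, 178.7]
force: [0.8, 0.2, -0.6]
opening: 0.0867
gripper_force: 0.0
```

```bash
cat > c.py <<'E'
from h import *
np.set_printoptions(precision=4,suppress=True)
o=ctrl.get_obs(); print(o["tool_pos"],o["orientation"],o["force"],o["clock"])
p=snap("scene"); save(p,"s2.png",(80,100,380,300),2.6)
p=snap("top"); save(p,"t2.png",(100,150,440,330),2.3)
for k,z in(("cover_knob",.049),("fin",.058),("base",.018)):
    for d in ctrl.cut_out(p,k)[:2]:
        print(k,d["conf"],px(d),back(p,px(d),z),d["pixels"].sum())
E
python3 c.py
```

```text
[ 0.58   -0.0593  0.2452] [-179.9973    0.1488  178.723 ] [ 0.7773  0.2264 -0.5887] 8.0167
cover_knob 0.95 [274.2784 224.2176] [ 0.5317 -0.0522  0.049 ] 1517
base 0.73 [376.5248 237.0816] [ 0.507  -0.3233  0.018 ] 3578
```

View pics/s2.png

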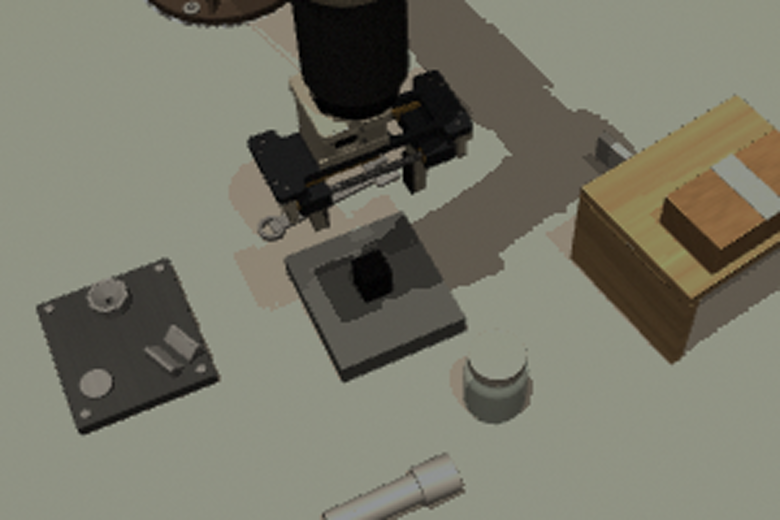

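View pics/t2.png

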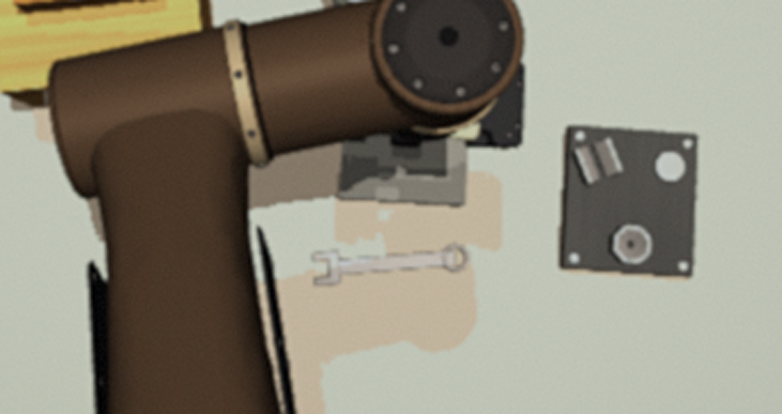

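The cover stands flat and is released. The base shows its cone at (632,244) in the crop, towards -x, with the groove at (598,160) on the +y side and the flat at (670,166).

```bash
cat > d.py <<'E'
from h import *
np.set_printoptions(precision=4,suppress=True)
p=snap("top"); ps=snap("scene")
m=ctrl.cut_out(p,"base")[0]["pixels"].astype(np.uint8)
c=max(cv2.findContours(m,0,1)[0],key=cv2.contourArea)[:,0,:].astype(float)
w=np.array([back(p,q,.016)[:2] for q in c])*1000
r=cv2.minAreaRect(w.astype(np.float32)); print("base rect",r)
for n,uv,z in(("cone",(374.8,256.1),.034),("flat",(391.3,222.2),.023),("groove",(360,219.6),.032)): print(n,back(p,uv,z))
for n,uv,z in(("cone",(121.5,213.8),.034),("flat",(80+96/2.6,100+383/2.6),.023),("groove",(80+174/2.6,100+350/2.6),.032)): print("sc",n,back(ps,uv,z))
a=back(p,(151.4,204.3),.058);b=back(p,(153.7,222.9),.058)
print("fin",a,b,np.degrees(np.arctan2(*(a-b)[1::-1])),np.linalg.norm(a-b))
# shelf front edge top: crop px (38,143),(655,80)
for q in((38,143),(655,80)): print("shelf",back(p,(95+q[0]/7,170+q[1]/7),.13))
for q in((260,275),(560,220)): print("plate front",back(p,(95+q[0]/7,170+q[1]/7),.028))
E
python3 d.py
```

```text
base rect ((508.67169189453125, -313.8047180175781), (151.58448791503906, 163.90623474121094), 87.25880432128906)
cone [ 0.4569 -0.3148  0.034 ]
flat [ 0.5469 -0.3611  0.023 ]
groove [ 0.5509 -0.2768  0.032 ]
sc cone [ 0.4608 -0.3151  0.034 ]
sc flat [ 0.5492 -0.3613  0.023 ]
sc groove [ 0.5553 -0.2765  0.032 ]
fin [0.5741 0.2659 0.058 ] [0.5263 0.2575 0.058 ] 9.904303671661822 0.04850703211932791
shelf [0.5976 0.377  0.13  ]
shelf [0.6255 0.1627 0.13  ]
plate front [0.5626 0.3222 0.028 ]
plate front [0.5864 0.2102 0.028 ]
```

Emit:
send_rows(
  deltas=[
    [[0.005, 0.04, 0], 0],
    [[0.01, 0.08, 0], 0],
    [[0.015, 0.12, 0], 0],
    [[0.02, 0.16, 0], 0],
    [[0.025, 0.2, 0], 0],
  ],
)

```text
clock: 8.83
tool_pos: [0.5625, 0.1024, 0.2408]
orientation: [-179.9, -0.1, 178.7]
force: [-0.1, 0.5, 0.4]
opening: 0.0876
gripper_force: 0.0
```

Emit:
send_rows(
  deltas=[
    [[0.005, 0.04, 0], -0.04],
    [[0.01, 0.08, 0], -0.08],
    [[0.015, 0.12, 0], -0.126],
    [[0.02, 0.16, 0], -0.126],
    [[0.025, 0.2, 0], -0.126],
  ],
)

```text
clock: 9.25
tool_pos: [0.5461, 0.263, 0.2408]
orientation: [-179.9, -0.1, -169.9]
force: [1.3, -0.4, 0.9]
opening: 0.0878
gripper_force: 0.0
```

Emit:
send_rows(
  deltas=[
    [[0, 0, 0], 0],
    [[0, 0, 0.02], 0],
    [[0, 0, 0.04], 0],
    [[0, 0, 0.06], 0],
    [[0, 0, 0.07], 0],
  ],
)

```text
clock: 9.67
tool_pos: [0.5456, 0.261, 0.1828]
orientation: [-179.9, -0.2, -170.0]
force: [0.1, -0.3, -0.0]
opening: 0.088
gripper_force: 0.0
```

```bash
cat > e.py <<'E'
from h import *
np.set_printoptions(precision=4,suppress=True)
o=ctrl.get_obs(); print(o["tool_pos"],o["orientation"],o["force"],o["clock"])
p=snap("scene"); 
for k,z in(("cover_knob",.049),("fin",.058)):
    for d in ctrl.cut_out(p,k)[:2]:
        print(k,d["conf"],px(d),back(p,px(d),z),d["pixels"].sum())
save(p,"s3.png",(240,80,440,230),3.5)
E
python3 e.py
```

```text
[0.5456 0.261  0.1828] [-179.8905   -0.2181 -169.965 ] [ 0.0539 -0.2545 -0.0097] 9.6667
cover_knob 0.81 [222.1056 214.3104] [ 0.6016 -0.0721  0.049 ] 2766
cover_knob 0.45 [312.5248 156.5952] [0.5432 0.2548 0.049 ] 110
fin 0.54 [316.5184 156.9024] [0.5556 0.2597 0.058 ] 132
```

View pics/s3.png

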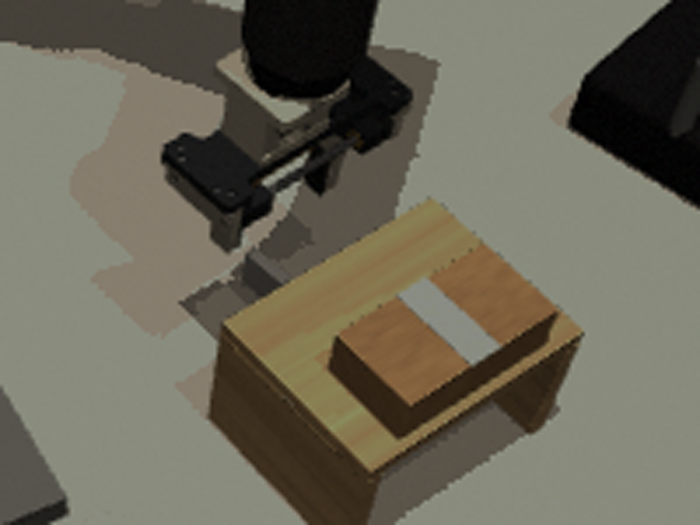

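The open gripper hangs over the fin, at about (260,270) in the crop and clear of the shelf. I'll descend and close.

Emit:
send_rows(
  deltas=[
    [[0, 0, 0.02], 0],
    [[0, 0, 0.04], 0],
    [[0, 0, 0.06], 0],
    [[0, 0, 0.07], 0],
    [[0, 0, 0.07], 0],
  ],
)

```text
clock: 10.23
tool_pos: [0.5463, 0.2612, 0.1287]
orientation: [-179.9, -0.1, -170.0]
force: [0.5, -0.2, -0.2]
opening: 0.0873
gripper_force: 0.0
```

Emit:
send_rows(
  deltas=[
    [[0, 0, 0.015], 0],
    [[0, 0, 0.03], 0],
    [[0, 0, 0.04], 0],
    [[0, 0, 0.047], 0],
    [[0, 0, 0.047], 0],
  ],
  gripper=0.6,
)

```text
clock: 10.65
tool_pos: [0.5466, 0.2615, 0.0917]
orientation: [-180.0, -0.0, -170.0]
force: [0.6, -0.6, -0.4]
opening: 0.06
gripper_force: 0.0
```

Emit:
send_rows(
  deltas=[
    [[0, 0, 0], 0],
    [[0, 0, 0], 0],
    [[0, 0, 0], 0],
    [[0, 0, 0], 0],
    [[0, 0, 0], 0],
  ],
  gripper=0,
)

```text
clock: 11.07
tool_pos: [0.5469, 0.2617, 0.0926]
orientation: [180.0, 0.0, -170.0]
force: [0.5, -1.0, -0.8]
opening: 0.0263
gripper_force: 0.0
```

Emit:
send_rows(
  deltas=[
    [[0, 0, 0], 0],
    [[0, 0, 0], 0],
    [[0, 0, 0], 0],
    [[0, 0, 0], 0],
    [[0, 0, 0], 0],
  ],
)

```text
clock: 11.48
tool_pos: [0.5468, 0.2616, 0.0923]
orientation: [180.0, 0.0, -170.0]
force: [0.7, -0.9, 1.7]
opening: 0.0118
gripper_force: 29.9
```

Emit:
send_rows(
  deltas=[
    [[0.005, 0, 0], 0],
    [[0.02, 0, 0], 0],
    [[0.035, 0, 0], 0],
    [[0.055, 0, 0], 0],
    [[0.075, 0, 0], 0],
  ],
)

```text
clock: 11.9
tool_pos: [0.4874, 0.2513, 0.0922]
orientation: [180.0, 0.1, -170.0]
force: [1.2, 0.3, -0.8]
opening: 0.0122
gripper_force: 29.9
```

Emit:
send_rows(
  deltas=[
    [[0.02, 0, 0], 0],
    [[0.04, 0, 0], 0],
    [[0.06, 0, 0], 0],
    [[0.075, 0, 0], 0],
    [[0.085, 0, 0], 0],
  ],
)

```text
clock: 12.32
tool_pos: [0.4196, 0.239, 0.0923]
orientation: [180.0, 0.0, -169.9]
force: [0.8, -0.4, -0.2]
opening: 0.0122
gripper_force: 29.9
```

Emit:
send_rows(
  deltas=[
    [[0, 0, 0], 0],
    [[0, 0, 0], 0],
    [[0, 0, 0], 0],
    [[0, 0, 0], 0],
    [[0, 0, 0], 0],
  ],
  gripper=1,
)

```text
clock: 12.73
tool_pos: [0.4211, 0.2394, 0.092]
orientation: [-180.0, -0.0, -170.0]
force: [-0.3, 0.6, -0.2]
opening: 0.0394
gripper_force: 0.0
```

Emit:
send_rows(
  deltas=[
    [[0, 0, 0], 0],
    [[0, 0, -0.03], 0],
    [[0, 0, -0.07], 0],
    [[0, 0, -0.11], 0],
    [[0, 0, -0.15], 0],
  ],
)

```text
clock: 13.15
tool_pos: [0.4206, 0.2389, 0.2134]
orientation: [-180.0, -0.0, -170.0]
force: [-0.0, 1.4, 0.6]
opening: 0.0731
gripper_force: 0.0
```

Emit:
send_rows(
  deltas=[
    [[0, -0.04, -0.02], 0],
    [[0, -0.08, -0.04], 0],
    [[0, -0.12, -0.06], 0],
    [[0, -0.16, -0.08], 0],
    [[0, -0.2, -0.08], 0],
  ],
)

```text
clock: 13.57
tool_pos: [0.4498, 0.0808, 0.2795]
orientation: [179.9, 0.3, -169.9]
force: [0.8, -0.0, 0.5]
opening: 0.0878
gripper_force: 0.0
```

```bash
cat > f.py <<'E'
from h import *
np.set_printoptions(precision=4,suppress=True)
o=ctrl.get_obs(); print(o["tool_pos"],o["orientation"],o["clock"])
for n in("top","scene"):
    p=snap(n); save(p,"h_%s.png"%n,(100,130,260,250) if n=="top" else (210,70,370,190),4.5)
    for k,z in(("head_body",.028),("fin",.058)):
        for d in ctrl.cut_out(p,k)[:1]:
            m=d["pixels"].astype(np.uint8); c=max(cv2.findContours(m,0,1)[0],key=cv2.contourArea)[:,0,:].astype(float)
            w=np.array([back(p,q,z)[:2] for q in c])*1000
            print(n,k,d["conf"],px(d),m.sum(),cv2.minAreaRect(w.astype(np.float32)))
            if k=="head_body":
                g=p["color"].astype(int).sum(2); x0=px(d).astype(int)
                b=((g<130)*cv2.erode(m,np.ones((3,3),np.uint8))).astype(np.uint8)
                cs=cv2.findContours(b,0,1)[0]
                if len(cs):
                    c=max(cs,key=cv2.contourArea)[:,0,:].astype(float)
                    w=np.array([back(p,q,.085)[:2] for q in c])*1000
                    print(" black@.085",b.sum(),cv2.minAreaRect(w.astype(np.float32)),c.min(0),c.max(0))
E
python3 f.py
```

```text
[0.4498 0.0808 0.2795] [ 179.9317    0.2842 -169.9068] 13.5667
top head_body 0.78 [152.32  222.912] 1527 ((513.783447265625, 260.63739013671875), (116.69288635253906, 121.46820831298828), 12.090033531188965)
 black@.085 196 ((506.0608825683594, 252.4073028564453), (33.914981842041016, 38.89162063598633), 11.014042854309082) [145. 223.] [161. 237.]
scene head_body 0.69 [301.2096 151.7952] 1286 ((468.98480224609375, 245.64320373535156), (181.8107147216797, 121.4363021850586), 10.981009483337402)
 black@.085 327 ((526.98583984375, 238.78561401367188), (45.535099029541016, 84.77275848388672), 50.827335357666016) [298. 136.] [315. 158.]
```

View pics/h_top.png

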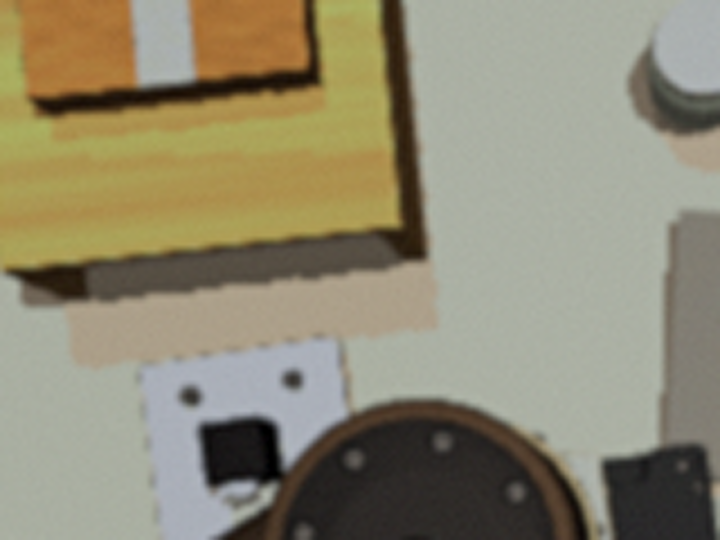

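The head stands clear of the shelf on the table. Its black body is at about (240,452) in the crop, roughly (0.508, 0.256), with yaw about 10°, which agrees with the fin pull.

Emit:
send_rows(
  deltas=[
    [[-0.022, 0.041, 0], 0],
    [[-0.044, 0.082, 0], 0],
    [[-0.066, 0.123, 0], 0],
    [[-0.088, 0.164, 0], 0],
    [[-0.11, 0.203, 0], 0],
  ],
)

```text
clock: 14.28
tool_pos: [0.5067, 0.2601, 0.2757]
orientation: [-180.0, -0.0, -169.8]
force: [1.4, -0.1, -0.5]
opening: 0.0878
gripper_force: 0.0
```

Emit:
send_rows(
  deltas=[
    [[0, 0, 0], 0],
    [[0, 0, 0.03], 0],
    [[0, 0, 0.06], 0],
    [[0, 0, 0.09], 0],
    [[0, 0, 0.11], 0],
  ],
)

```text
clock: 14.7
tool_pos: [0.5055, 0.2578, 0.1853]
orientation: [-179.9, -0.2, -169.9]
force: [0.5, -0.3, -0.5]
opening: 0.0878
gripper_force: 0.0
```

Emit:
send_rows(
  deltas=[
    [[0, 0, 0.02], 0],
    [[0, 0, 0.04], 0],
    [[0, 0, 0.055], 0],
    [[0, 0, 0.055], 0],
    [[0, 0, 0.055], 0],
  ],
)

```text
clock: 15.12
tool_pos: [0.5064, 0.2576, 0.1434]
orientation: [-179.9, -0.1, -169.9]
force: [0.6, 1.0, 0.7]
opening: 0.0879
gripper_force: 0.0
```

```bash
cat > g.py <<'E'
from h import *
o=ctrl.get_obs(); print(o["tool_pos"],o["orientation"],o["force"],o["clock"])
p=snap("scene"); save(p,"s5.png",(220,70,380,190),4.5)
g=o["tool_pos"]; print((proj(p,g-[0,0,.066])-[220,70])*4.5,(proj(p,[.508,.256,.085])-[220,70])*4.5)
E
python3 g.py
```

```text
[0.50635225 0.25763573 0.14338796] [-1.79919388e+02 -9.75411675e-02 -1.69873018e+02] [0.57641384 0.98433866 0.68873764] 15.1167
[394.96291546 322.1088625 ] [395.30230806 316.91681375]
```

View pics/s5.png

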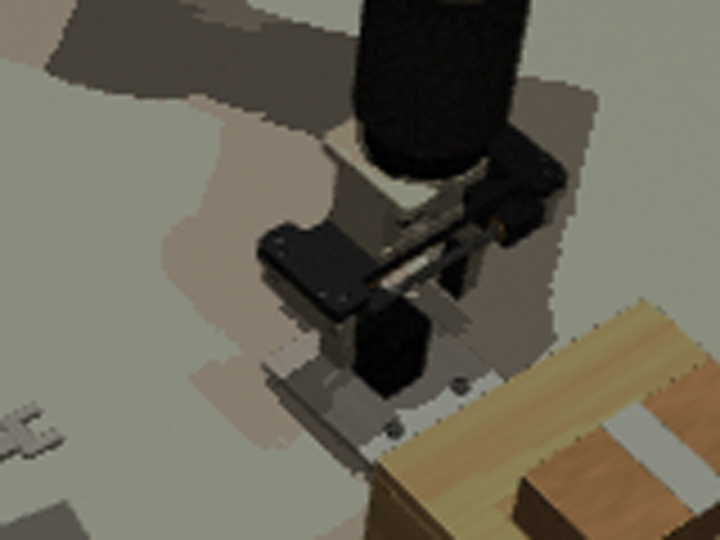

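The body sits between the open fingers. I'll go down, close and lift.

Emit:
send_rows(
  deltas=[
    [[0, 0, 0.02], 0],
    [[0, 0, 0.035], 0],
    [[0, 0, 0.047], 0],
    [[0, 0, 0.047], 0],
    [[0, 0, 0.047], 0],
  ],
)

```text
clock: 15.58
tool_pos: [0.507, 0.2572, 0.1068]
orientation: [-180.0, -0.0, -169.9]
force: [0.2, -0.0, 1.3]
opening: 0.0874
gripper_force: 0.0
```

Emit:
send_rows(
  deltas=[
    [[0, 0, 0], 0],
    [[0, 0, 0], 0],
    [[0, 0, 0], 0],
    [[0, 0, 0], 0],
    [[0, 0, 0], 0],
  ],
  gripper=0,
)

```text
clock: 16.0
tool_pos: [0.507, 0.2571, 0.1069]
orientation: [180.0, 0.0, -170.0]
force: [-0.6, 0.5, 0.2]
opening: 0.0599
gripper_force: 0.0
```

Emit:
send_rows(
  deltas=[
    [[0, 0, 0], 0],
    [[0, 0, 0], 0],
    [[0, 0, 0], 0],
    [[0, 0, 0], 0],
    [[0, 0, 0], 0],
  ],
)

```text
clock: 16.42
tool_pos: [0.5069, 0.2569, 0.1066]
orientation: [-180.0, -0.0, -170.0]
force: [-0.0, -0.4, 0.6]
opening: 0.0358
gripper_force: 30.0
```

Emit:
send_rows(
  deltas=[
    [[0, 0, -0.005], 0],
    [[0, 0, -0.015], 0],
    [[0, 0, -0.03], 0],
    [[0, 0, -0.05], 0],
    [[0, 0, -0.07], 0],
  ],
)

```text
clock: 16.83
tool_pos: [0.5063, 0.2566, 0.1628]
orientation: [-180.0, -0.1, -170.0]
force: [-0.3, 0.6, -5.3]
opening: 0.0355
gripper_force: 30.0
```

Emit:
send_rows(
  deltas=[
    [[0, 0, -0.02], 0],
    [[0, 0, -0.045], 0],
    [[0, 0, -0.07], 0],
    [[0, 0, -0.085], 0],
    [[0, 0, -0.09], 0],
  ],
)

```text
clock: 17.25
tool_pos: [0.5073, 0.2574, 0.237]
orientation: [179.9, 0.1, -170.0]
force: [-0.6, 0.3, -5.6]
opening: 0.036
gripper_force: 30.0
```

Emit:
send_rows(
  deltas=[
    [[0.003, -0.015, 0], 0.02],
    [[0.009, -0.05, 0], 0.05],
    [[0.016, -0.09, 0], 0.08],
    [[0.023, -0.13, 0], 0.11],
    [[0.03, -0.172, 0], 0.141],
  ],
)

```text
clock: 17.67
tool_pos: [0.506, 0.1156, 0.2334]
orientation: [-179.9, -0.1, 177.2]
force: [1.1, -0.8, -6.3]
opening: 0.0355
gripper_force: 30.0
```

Emit:
send_rows(
  deltas=[
    [[-0.002, -0.036, 0], 0],
    [[-0.004, -0.072, 0], 0],
    [[-0.006, -0.108, 0], 0],
    [[-0.008, -0.144, 0], 0],
    [[-0.01, -0.18, 0], 0],
  ],
)

```text
clock: 18.08
tool_pos: [0.5073, -0.0286, 0.2336]
orientation: [-180.0, -0.1, 177.3]
force: [1.4, -0.4, -6.5]
opening: 0.0358
gripper_force: 30.0
```

Emit:
send_rows(
  deltas=[
    [[-0.002, -0.036, 0], 0],
    [[-0.004, -0.072, 0], 0],
    [[-0.006, -0.108, 0], 0],
    [[-0.008, -0.144, 0], 0],
    [[-0.01, -0.18, 0], 0],
  ],
)

```text
clock: 18.5
tool_pos: [0.5086, -0.1726, 0.2334]
orientation: [180.0, -0.1, 177.3]
force: [1.9, 0.4, -6.2]
opening: 0.036
gripper_force: 30.0
```

Emit:
send_rows(
  deltas=[
    [[-0.002, -0.036, 0], 0],
    [[-0.004, -0.072, 0], 0],
    [[-0.006, -0.108, 0], 0],
    [[-0.008, -0.144, 0], 0],
    [[-0.01, -0.175, 0], 0],
  ],
)

```text
clock: 18.92
tool_pos: [0.5101, -0.3129, 0.2331]
orientation: [179.9, -0.1, 177.3]
force: [1.3, 0.1, -6.7]
opening: 0.0359
gripper_force: 30.0
```

Emit:
send_rows(
  deltas=[
    [[0, 0, 0], 0],
    [[0, 0, 0.015], 0],
    [[0, 0, 0.03], 0],
    [[0, 0, 0.045], 0],
    [[0, 0, 0.05], 0],
  ],
)

```text
clock: 19.33
tool_pos: [0.5094, -0.3108, 0.1914]
orientation: [179.9, -0.3, 177.3]
force: [-0.1, 1.1, -6.1]
opening: 0.0356
gripper_force: 30.0
```

```bash
cat > k.py <<'E'
from h import *
import itertools
np.set_printoptions(precision=4,suppress=True)
o=ctrl.get_obs(); T=o["tool_pos"]; yaw=np.radians(o["orientation"][2]-180); print(T,np.degrees(yaw),o["clock"])
zc=T[2]-.0506
c,s=np.cos(yaw),np.sin(yaw)
def sil(p,x,y):
    q=np.array([proj(p,[x+c*a-s*b,y+s*a+c*b,z]) for a in(-.0625,.0625) for b in(-.059,.059) for z in(zc-.038,zc-.028)])
    im=np.zeros((384*4,512*4),np.uint8); cv2.fillConvexPoly(im,cv2.convexHull(((q+.5)*4).astype(np.int32)),1)
    return cv2.resize(im*255,(512,384),interpolation=cv2.INTER_AREA)/255.
for n in("scene","top"):
    p=snap(n)
    save(p,n+"_k.png")
    D=ctrl.cut_out(p,"head_body")
    for d in D[:2]: print(n,d["conf"],px(d),d["pixels"].sum(),proj(p,[T[0],T[1],zc]))
    if not D: continue
    m=D[0]["pixels"].astype(float)
    S=sil(p,T[0],T[1]); reg=cv2.dilate((S>0).astype(np.uint8),np.ones((11,11),np.uint8)).astype(float)
    # keep only rear strip: pixels whose back-projection on plate top lies at x>+25mm of centre
    for v in range(384):
        for u in np.flatnonzero(reg[v]):
            w=back(p,(u,v),zc-.033)-T; 
            if c*w[0]+s*w[1]<.025: reg[v,u]=0
    best=sorted((float((np.abs(sil(p,T[0]+a,T[1]+b)-m)*reg).sum()),a,b) for a in np.arange(-.012,.0121,.001) for b in np.arange(-.012,.0121,.001))
    print(n,best[:4],reg.sum())
E
python3 k.py
```

```text
[ 0.5094 -0.3108  0.1914] -2.746942756663401 19.3333
scene 0.83 [125.7984 217.9968] 1347 [120.1517 204.5843]
scene [(31.956862745098036, np.float64(1.0408340855860843e-17), np.float64(0.0010000000000000113)), (32.3921568627451, np.float64(1.0408340855860843e-17), np.float64(0.002000000000000012)), (33.38039215686274, np.float64(-0.0009999999999999905), np.float64(0.0010000000000000113)), (33.82745098039216, np.float64(-0.0009999999999999905), np.float64(0.002000000000000012))] 1221.0
top 0.76 [382.3104 253.2096] 773 [383.7821 233.8593]
top [(508.2862745098039, np.float64(-0.012), np.float64(0.01000000000000002)), (510.02745098039213, np.float64(-0.012), np.float64(0.009000000000000018)), (510.5254901960784, np.float64(-0.012), np.float64(0.008000000000000018)), (512.0392156862745, np.float64(-0.012), np.float64(0.007000000000000017))] 1276.0
```

Emit:
send_rows(
  deltas=[
    [[-0.001, -0.004, 0], 0],
    [[-0.001, -0.009, 0.015], 0],
    [[-0.001, -0.009, 0.03], 0],
    [[-0.001, -0.009, 0.043], 0],
    [[-0.001, -0.009, 0.05], 0],
  ],
)

```text
clock: 19.95
tool_pos: [0.5111, -0.3185, 0.1527]
orientation: [180.0, -0.1, 177.3]
force: [-1.1, -1.2, -6.8]
opening: 0.0361
gripper_force: 30.0
```

```bash
sed -i 's/for n in("scene","top")/for n in("scene",)/; s/save(p,n+"_k.png")/save(p,"k2.png",(60,140,210,290),4)/' k.py && python3 k.py
python3 - <<'E'
from h import *
E
```

```text
[ 0.5111 -0.3185  0.1527] -2.679488072637696 19.95
scene 0.69 [124.7744 226.2912] 1278 [120.8942 214.5087]
scene [(26.152941176470588, np.float64(-0.0029999999999999923), np.float64(0.002000000000000012)), (26.65098039215686, np.float64(-0.003999999999999993), np.float64(0.003000000000000013)), (26.764705882352942, np.float64(-0.0029999999999999923), np.float64(0.003000000000000013)), (28.32941176470588, np.float64(-0.003999999999999993), np.float64(0.002000000000000012))] 1181.0
```

View pics/k2.png

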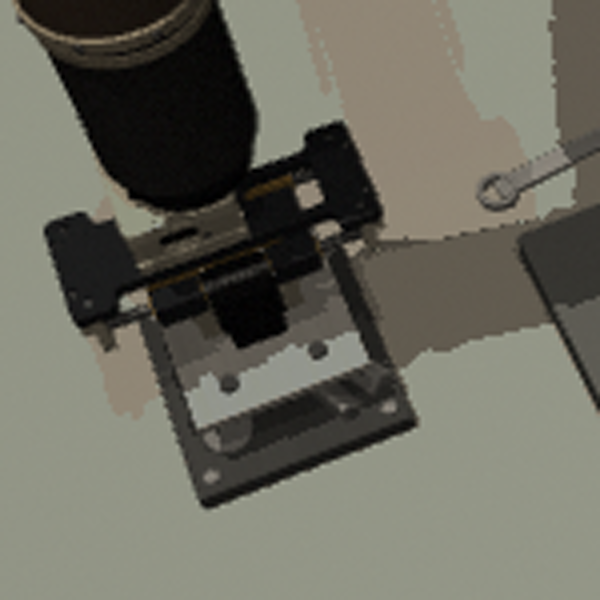

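The head is level, square over the base, with the rear seats showing behind its plate. Scene-fit puts it at (0.508,-0.316) against the base at about (0.509,-0.3165). Lowering gently.

Emit:
send_rows(
  deltas=[
    [[0, 0, 0.004], 0],
    [[0, 0, 0.008], 0],
    [[0, 0, 0.012], 0],
    [[0, 0, 0.015], 0],
    [[0, 0, 0.015], 0],
  ],
)

```text
clock: 20.47
tool_pos: [0.5117, -0.3184, 0.1421]
orientation: [180.0, -0.0, 177.3]
force: [0.2, -0.7, -6.2]
opening: 0.0357
gripper_force: 30.0
```

Emit:
send_rows(
  deltas=[
    [[0, 0, 0.002], 0],
    [[0, 0, 0.004], 0],
    [[0, 0, 0.005], 0],
    [[0, 0, 0.005], 0],
    [[0, 0, 0.005], 0],
  ],
)

```text
clock: 20.88
tool_pos: [0.5119, -0.3186, 0.1386]
orientation: [-180.0, 0.0, 177.4]
force: [1.0, 0.2, -6.4]
opening: 0.0357
gripper_force: 30.0
```

Emit:
send_rows(
  deltas=[
    [[0, 0, 0.001], 0],
    [[0, 0, 0.002], 0],
    [[0, 0, 0.003], 0],
    [[0, 0, 0.004], 0],
    [[0, 0, 0.004], 0],
  ],
)

```text
clock: 21.3
tool_pos: [0.5118, -0.3185, 0.1351]
orientation: [180.0, -0.0, 177.3]
force: [0.0, 1.0, -6.1]
opening: 0.0357
gripper_force: 30.0
```

Emit:
send_rows(
  deltas=[
    [[0, 0, 0.001], 0],
    [[0, 0, 0.002], 0],
    [[0, 0, 0.003], 0],
    [[0, 0, 0.003], 0],
    [[0, 0, 0.003], 0],
  ],
)

```text
clock: 21.72
tool_pos: [0.5112, -0.3185, 0.1328]
orientation: [180.0, -0.1, 177.3]
force: [-2.9, 0.6, -4.5]
opening: 0.0361
gripper_force: 30.0
```

Emit:
send_rows(
  deltas=[
    [[0, 0, 0.001], 0],
    [[0, 0, 0.002], 0],
    [[0, 0, 0.002], 0],
    [[0, 0, 0.002], 0],
    [[0, 0, 0.002], 0],
  ],
)

```text
clock: 22.13
tool_pos: [0.5112, -0.3186, 0.1313]
orientation: [180.0, -0.1, 177.3]
force: [-5.4, -0.6, -0.9]
opening: 0.0355
gripper_force: 30.0
```

Emit:
send_rows(
  deltas=[
    [[0.0015, 0, 0], 0],
    [[0.003, 0, 0], 0],
    [[0.003, 0, 0], 0],
    [[0.003, 0, 0], 0],
    [[0.003, 0, 0], 0],
  ],
)

```text
clock: 22.55
tool_pos: [0.5101, -0.3184, 0.1313]
orientation: [-180.0, 0.1, 177.4]
force: [-0.1, 0.2, -6.3]
opening: 0.036
gripper_force: 30.0
```

Emit:
send_rows(
  deltas=[
    [[0, 0, 0.001], 0],
    [[0, 0, 0.002], 0],
    [[0, 0, 0.002], 0],
    [[0, 0, 0.002], 0],
    [[0, 0, 0.002], 0],
  ],
)

```text
clock: 22.97
tool_pos: [0.5094, -0.3187, 0.1301]
orientation: [-180.0, 0.0, 177.4]
force: [-2.3, -2.0, -0.1]
opening: 0.036
gripper_force: 30.0
```

Emit:
send_rows(
  deltas=[
    [[0.001, -0.001, 0], 0],
    [[0.001, -0.001, 0], 0],
    [[0.001, -0.001, 0.001], 0],
    [[0.001, -0.001, 0.001], 0],
    [[0.001, -0.001, 0.001], 0],
  ],
)

```text
clock: 23.38
tool_pos: [0.509, -0.3191, 0.1298]
orientation: [-180.0, 0.0, 177.4]
force: [-3.4, 1.9, 5.6]
opening: 0.0358
gripper_force: 30.0
```

Emit:
send_rows(
  deltas=[
    [[0, 0, 0], 0],
    [[0, 0, 0.001], 0],
    [[0, 0, 0.001], 0],
    [[0, 0, 0.001], 0],
    [[0, 0, 0.001], 0],
  ],
)

```text
clock: 23.8
tool_pos: [0.509, -0.3191, 0.1298]
orientation: [-180.0, 0.1, 177.4]
force: [-5.1, 3.4, 11.5]
opening: 0.0361
gripper_force: 30.0
```

It is firmly seated: z holds at 0.1298 while the upward force grows. Releasing.

Emit:
send_rows(
  deltas=[
    [[0, 0, -0.001], 0],
    [[0, 0, -0.001], 0],
    [[0, 0, -0.001], 0],
    [[0, 0, -0.001], 0],
    [[0, 0, -0.001], 0],
  ],
)

```text
clock: 24.22
tool_pos: [0.509, -0.3191, 0.1298]
orientation: [-180.0, 0.0, 177.4]
force: [-3.5, 4.0, 8.2]
opening: 0.0358
gripper_force: 30.0
```

Emit:
send_rows(
  deltas=[
    [[0, 0, 0], 0],
    [[0, 0, 0], 0],
    [[0, 0, 0], 0],
    [[0, 0, 0], 0],
    [[0, 0, 0], 0],
  ],
  gripper=1,
)

```text
clock: 24.63
tool_pos: [0.5089, -0.3193, 0.1288]
orientation: [-180.0, 0.0, 177.4]
force: [-0.9, -1.0, 0.6]
opening: 0.0634
gripper_force: 0.0
```

Emit:
send_rows(
  deltas=[
    [[0, 0, 0], 0],
    [[0, 0, 0], 0],
    [[0, 0, 0], 0],
    [[0, 0, 0], 0],
    [[0, 0, -0.01], 0],
  ],
)

```text
clock: 25.05
tool_pos: [0.5079, -0.3189, 0.1358]
orientation: [180.0, -0.1, 177.3]
force: [-0.8, 0.6, 0.9]
opening: 0.0873
gripper_force: 0.0
```

Emit:
send_rows(
  deltas=[
    [[0, 0, -0.03], 0],
    [[0, 0, -0.06], 0],
    [[0, 0, -0.1], 0],
    [[0, 0, -0.14], 0],
    [[0, 0, -0.18], 0],
  ],
)

```text
clock: 25.47
tool_pos: [0.5084, -0.3191, 0.2832]
orientation: [-180.0, 0.0, 177.4]
force: [0.7, 0.1, -0.1]
opening: 0.0879
gripper_force: 0.0
```

Emit:
send_rows(
  deltas=[
    [[0, 0.04, 0], 0],
    [[0, 0.08, 0], 0],
    [[0, 0.12, 0], 0],
    [[0, 0.16, 0], 0],
    [[0, 0.2, 0], 0],
  ],
)

```text
clock: 25.88
tool_pos: [0.5158, -0.1581, 0.2819]
orientation: [180.0, 0.1, 177.3]
force: [0.4, 0.3, -0.1]
opening: 0.0879
gripper_force: 0.0
```

Emit:
send_rows(
  deltas=[
    [[0, 0.04, 0], 0],
    [[0, 0.08, 0], 0],
    [[0, 0.12, 0], 0],
    [[0, 0.14, 0], 0],
    [[0, 0.14, 0], 0],
  ],
)

```text
clock: 26.3
tool_pos: [0.5215, -0.0448, 0.2819]
orientation: [180.0, 0.1, 177.5]
force: [-0.9, -0.2, -0.1]
opening: 0.0873
gripper_force: 0.0
```

```bash
cat > z.py <<'E'
from h import *
np.set_printoptions(precision=4,suppress=True)
o=ctrl.get_obs(); print(o["tool_pos"],o["force"],o["clock"])
def sil(p,P,zs,x,y,yaw):
    c,s=np.cos(yaw),np.sin(yaw)
    q=np.array([proj(p,[x+c*a-s*b,y+s*a+c*b,z]) for a in(-P[0],P[0]) for b in(-P[1],P[1]) for z in zs])
    im=np.zeros((384*4,512*4),np.uint8); cv2.fillConvexPoly(im,cv2.convexHull(((q+.5)*4).astype(np.int32)),1); return im
for n in("top","scene"):
    p=snap(n); D=ctrl.cut_out(p,"head_body"); d=D[0]
    m=d["pixels"].astype(np.uint8); c=max(cv2.findContours(m,0,1)[0],key=cv2.contourArea)[:,0,:].astype(float)
    for z in (.051,): 
        w=np.array([back(p,q,z)[:2] for q in c])*1000
        print(n,d["conf"],m.sum(),cv2.minAreaRect(w.astype(np.float32)))
    # compare with expected silhouette at home
    from scipy.optimize import minimize
    def cost(v):
        x,y,yaw,z=v[0]/100,v[1]/100,v[2]/10,v[3]/100
        im=sil(p,(.0625,.059),(z-.038,z-.028),x,y,yaw)|sil(p,(.018,.018),(z-.028,z+.029),x,y,yaw)
        cc,ss=np.cos(yaw),np.sin(yaw)
        q=np.array([proj(p,[x+cc*a-ss*b,y+ss*a+cc*b,zz]) for a in(-.110,-.062) for b in(-.006,.006) for zz in(z-.038,z+.002)])
        cv2.fillConvexPoly(im,cv2.convexHull(((q+.5)*4).astype(np.int32)),1)
        S=cv2.resize(im*255,(512,384),interpolation=cv2.INTER_AREA)/255.
        return np.abs(S-m).sum()
    for z in(.079,.085):
        r=minimize(lambda v:cost([*v,z*100]),[50.9,-31.8,-.46],method="Nelder-Mead",options=dict(initial_simplex=[[50.9,-31.8,-.46],[51.4,-31.8,-.46],[50.9,-31.3,-.46],[50.9,-31.8,-.2]]))
        print(" fit z",z,r.x[0]/100,r.x[1]/100,np.degrees(r.x[2]/10),r.fun)
    for k,z in(("cover_knob",.049),("wrench",.005),("jar",.045),("torch",.02)):
        for d in ctrl.cut_out(p,k)[:1]: print(k,d["conf"],back(p,px(d),z))
E
python3 z.py
```

```text
[ 0.5215 -0.0448  0.2819] [-0.8501 -0.1853 -0.0696] 26.3
top 0.9 2353 ((484.99725341796875, -313.0785827636719), (118.58261108398438, 172.08883666992188), 87.54644012451172)
 fit z 0.079 0.5085339785605922 -0.3148590786504342 -2.514931862318771 114.06274509803922
 fit z 0.085 0.5083290501370551 -0.31352277710599735 -2.254679434912982 133.18039215686275
cover_knob 0.45 [0.648  0.0093 0.049 ]
wrench 0.84 [ 0.4297 -0.0191  0.005 ]
jar 0.86 [0.744  0.0011 0.045 ]
torch 0.86 [ 0.8162 -0.1449  0.02  ]
scene 0.72 1835 ((474.72406005859375, -316.5555419921875), (117.67008972167969, 200.1202392578125), 87.3480224609375)
 fit z 0.079 0.5066936960590992 -0.31756599901406035 -2.246343281439627 107.87450980392157
 fit z 0.085 0.5105426833425021 -0.31800875609365475 -2.4233038458239604 125.47450980392156
cover_knob 0.78 [ 0.6006 -0.0732  0.049 ]
wrench 0.87 [ 0.438 -0.044  0.005]
jar 0.64 [0.7424 0.0047 0.045 ]
torch 0.64 [ 0.8007 -0.1431  0.02  ]
```

```bash
python3 -c "
from plant import ctrl
print(ctrl.close_job())"
```

```text
the job is handed in; nothing more can be done
None
```

The job is handed in; its verdict was not shown. The cover stands on the open table, the head was slid out by its fin and seated on the base with all three feet down by force, height and camera, and the jar, wrench and torch were not touched.

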